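Press the proud bush home with the bar clamp and release it

TASK

One of the two bar clamps on the bench has its jaws open around a bearing block whose flanged bronze bush still stands proud. Squeeze that clamp's trigger, again and again, until its jaw has pressed the bush fully home, then press its release tab so that the jaw springs all the way open again. Do not push the jaw or the bush with the gripper, and leave the other clamp, whose bush is already home, alone.

Things in the scene. Friction and masses are not known exactly. Their poses are not given: they have to be found in the camera images.
- clamp: The clamp to work, lying on its side, screwed to a 10 mm green plate. Origin on the bench under its black head (44 x 60 mm, top 66 mm up); z up. Steel bar along y; black handle and grey trigger point to -x (to 120 mm), jaws to +x; moving jaw at +y. A squeeze moves it up to 19 mm; let go, it drops back to the last 8 mm ratchet step and stays. Once the bush is home the trigger stops short. Nothing is over 82 mm high.
- grip (a point): Where to squeeze: z up, 50 mm above the bench, mid-height of handle and trigger (both 28 mm high). Handle: fixed, outer face 17.5 mm to -y. Trigger: 10 mm thick, 80 mm long, outer face 31.5 mm to +y at rest; slides 20 mm to -y (9 mm or more makes a ratchet step), 4 to 16 N, springs back when let go. Fingers down, centred here, closing along y; squeezed fully the two are 29 mm wide; open 70 mm or more.
- tab_top (a point): Centre of the top of the worked clamp's release tab, a grey 28 x 28 mm sprung plate on top of the head, 82 mm above the bench; z up. It goes 8 mm straight down (2 to 5 N, then a stop). Held 7 mm or more down for a second, with the trigger fully let go, it frees the ratchet and the jaw springs open. It bobs a few mm as the ratchet clicks.
- jaw (a joint): Travel of that clamp's moving jaw along the bar towards the bush, in m: 0 = fully open, 0.041 = the bush pressed home.
- bush (a joint): How far the bronze bush (flange 32 mm diameter, axis along the bar, between the jaws) has been pressed into its block, in m: 0 = standing 14 mm proud, 0.014 = fully home, flange against the block. It stays where it is pressed.
- spare: The other clamp, same shape and size but closed on a block whose bush is already home. Not to be touched. Origin on the bench under the middle of its head, z up; handle and trigger reach 120 mm to its -x, jaws 77 mm to its +x, bar 85 mm to its -y, plate 150 mm to its +y; 82 mm high.

How it is judged:
By the outcome, as a careful person would: the job done as asked, in the order asked, and still so for the second after the job is handed in, with the robot touching nothing.
It also fails if it takes over 51 s, if anything falls off the work surface, if the arm or the gripper's body presses on something with over 40 N, if the wrist force passes 120 N, or if a joint passes its speed limit or range.

ROBOT

A 6-joint arm with a two-finger parallel gripper is mounted at the origin on the work surface. World frame = base frame: x ahead of the robot, y to its left, z up, the work surface at z = 0. Lengths are in m, angles in rad, forces in N, time in s.
With the tool pointing down it reaches from about 0.275 to 0.75 m from the base axis. Payload 10.2 kg.
Tool frame: the origin (TCP) lies midway between the tips of the shut fingers; the grasp point (between the pads) lies 19 mm behind it (env.hold_point_z is the distance from the TCP to the grasp point, in m); z points along the fingers, y is the line along which they close (so a half turn about z gives the same grasp; the last joint's range is limited). The gripper opens to 85 mm and grips with 20 to 120 N. Pads are 22 mm wide; open, the fingers measure 114 mm over their backs; the gripper's body (76 mm by 85 mm) begins 54 mm behind the grasp point. The pads swing forward as they close: fully open they stand 13 mm farther back than shut.
Start: joints at [-1.531, 0.313, 1.498, -0, 1.331, -0.223], TCP at [0.136, -0.507, 0.231] pointing down, gripper open.
Joint ranges: [-2.94, 2.94], [-0.97, 2.17], [0.19, 2.56], [-1.23, 4.37], [0.02, 3.11], [-2.88, 2.88]. Speed limits (rad/s): [2.39, 2.39, 3.01, 3.14, 3.14, 3.14].

INTERFACE

Orientations are given as a unit quaternion [x, y, z, w].
In Python, from bench import env, kinematics, monitor, eyes, job gives the robot as it stands. The module is installed in compiled form; this text tells all that it offers. Calls block until the motion is done:
- env.reach(position, orientation): joint-space move of the TCP to a pose.
- env.movel(position, velocity=0.15, frame=None, guard=None): straight line of the TCP; frame=None keeps the orientation; velocity is the mean speed in m/s. With guard (N) it stops when the force on the tool has changed by that much, and returns True; else False.
- env.set_joints(angles): joint-space move.
- env.release() and env.close_gripper(effort=None): open the fingers fully, or close them until they stop; effort is the grip in N (None keeps the last).
- env.hold(seconds).
- kinematics.ik(position, orientation): joint angles nearest the present ones, or None.
- monitor.sense(): the state.
- eyes.grab_frame(name): name is "scene" or "top" or "wrist"; returns a dict with "frame" (384x512x3 uint8, red, green, blue), "mtx" (3x3 intrinsics, pixels), "view" (4x4, takes a point from world to camera coordinates). Camera axes: x right, y down, z forward; pixel columns grow to the right and rows downward; lengths in m; the calibration is good to about 2 mm. The wrist camera is an equidistant fisheye: a pixel r from the principal point sees the ray r / f radians off the axis. A picture is of the moment at which its call begins. There is no depth.
A pose or a line that the arm cannot do raises env.MotionError and nothing moves.
- job.hand_in(): hands the job in; it is judged then, once.
The state is a dict: "clock": time; "joints": joint angles; "qvel": joint speeds; "joint_efforts": joint torques, N m; "position": TCP position; "ee_rot": TCP orientation; "contact_force": force on the tool from outside, world axes, zero at the start; "ft_torque": the same for the moment, N m; "finger_gap": opening from 0.0 (shut) to 1.0 (fully open); "gripper_force": force on a finger pad.
Only numpy, scipy, OpenCV 4.12 (cv2) and the standard library are available. Lean on these libraries where they do the work, as an engineer would, in place of code of your own. Each camera call takes 0.05 s, during which the arm holds its last target. There are 200 camera calls.

## Working session

There is one attempt and no reset: what is moved stays moved. The work goes in short steps, each a Python script; the robot and the scene stay as the last script left them, time stands still between calls to the robot, and variables do not carry over. Pictures are saved under pics/ and viewed, at most 13 in all, crops included, and the job is handed in when it is done.

```bash
mkdir -p pics; cat > h.py <<'E'
from bench import env, kinematics, monitor, eyes, job
import numpy as np, cv2
def grab(n):
    f=eyes.grab_frame(n); f["frame"]=np.array(f["frame"]); return f
def save(f,p): cv2.imwrite(p,f["frame"][:,:,::-1])
def ray(f,u,v,z):
    K=np.array(f["mtx"]);V=np.array(f["view"])
    d=np.linalg.inv(K)@np.array([u,v,1.]); R=V[:3,:3]; c=-R.T@V[:3,3]; d=R.T@d
    return c+d*(z-c[2])/d[2]
E
python3 - <<'E'
from h import *
a=grab("top");b=grab("scene")
np.save("top.npy",a,allow_pickle=True)
cv2.imwrite("pics/a.png",cv2.resize(a["frame"][:,:,::-1],(800,600)));save(b,"pics/b.png")
s=monitor.sense();print(s["clock"],s["ee_rot"],s["position"]);print(a["mtx"],a["view"])
E
```

```text
0.1 [ 9.91377013e-01  1.31039260e-01  4.84780582e-05 -5.72614464e-04] [ 0.13636873 -0.50674386  0.23078945]
[[358.86645822   0.         259.23460163]
 [  0.         358.86645822 194.29003612]
 [  0.           0.           1.        ]] [[ 0.01368191 -0.99990075  0.00335966 -0.04096413]
 [-0.9869137  -0.01404394 -0.16063659  0.53601037]
 [ 0.16066783 -0.00111788 -0.9870079   0.6914301 ]
 [ 0.          0.          0.          1.        ]]
```

View pics/a.png

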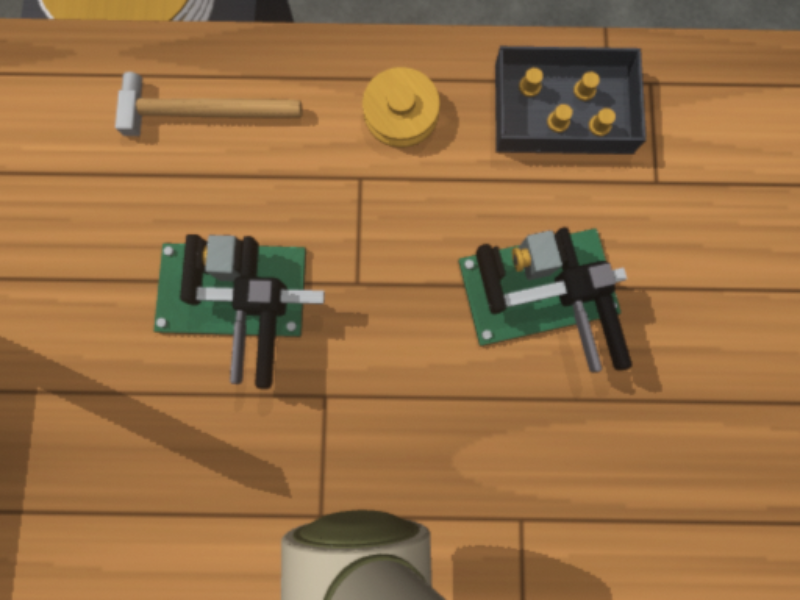

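View pics/b.png

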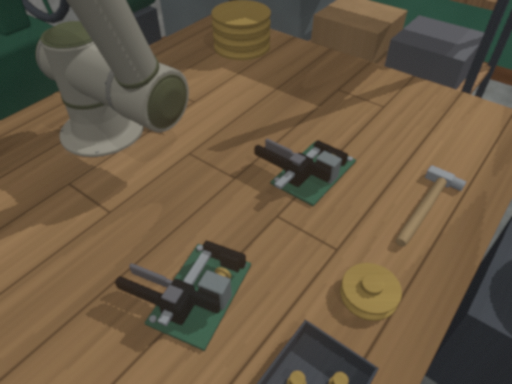

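The top view shows the right clamp, head about (588,281), with a gap between its moving jaw (490,275) and the proud bush (520,257). The left clamp is closed, so the right one is the clamp to work. I'll move over its grip and look closer.

```bash
cat >> h.py <<'E'
def q(psi): return np.array([np.cos(psi/2),np.sin(psi/2),0,0])
E
python3 - <<'E'
from h import *
f=np.load("top.npy",allow_pickle=True).item(); s=1.5625
P=lambda u,v,z: ray(f,u/s,v/s,z)
im=f["frame"]; hsv=cv2.cvtColor(im,cv2.COLOR_RGB2HSV)
m=cv2.inRange(hsv,(50,80,20),(95,255,255)); m[:, :280]=0
pts=cv2.findNonZero(m); r=cv2.boxPoints(cv2.minAreaRect(pts)); W=np.array([ray(f,*p,.01) for p in r]); print("plate",W[:,:2].round(4))
b=P(505,299,.055)-P(566,287,.055); yaw=np.arctan2(-b[0],b[1]); print("yaw bar",yaw)
for k in range(4):
    e=W[(k+1)%4]-W[k]; print(np.linalg.norm(e[:2]),np.arctan2(e[1],e[0]))
print("tab",P(601,276,.082)); print("hand tip",P(622,365,.064),"trig tip",P(594,368,.064))
g=(P(616,345,.064)+P(590,350,.064))/2
for c in (yaw,yaw+np.pi,yaw-np.pi):
    print(c,kinematics.ik([g[0],g[1],.2],q(c)))
env.reach([g[0],g[1],.2],q(yaw)); print(g,monitor.sense()["clock"])
w=grab("wrist"); np.save("w.npy",w,allow_pickle=True); cv2.imwrite("pics/w.png",cv2.resize(w["frame"][:,:,::-1],(800,600))); print(w["mtx"],w["view"])
t=f["frame"][130:250,280:420]; cv2.imwrite("pics/z.png",cv2.resize(t[:,:,::-1],None,fx=5,fy=5,interpolation=2)[:600])
E
```

```text
plate [[ 0.6056 -0.1068]
 [ 0.6566 -0.3036]
 [ 0.5345 -0.3266]
 [ 0.4861 -0.1344]]
yaw bar 0.21001447683125224
0.20326760629126184 -1.3175853562278368
0.12425701547376397 -2.955122415762321
0.1981803736351837 1.8174965533913707
0.12273168966965824 0.22717224264998778
tab [ 0.56872451 -0.27831168  0.082     ]
hand tip [ 0.4591017  -0.30624377  0.064     ] trig tip [ 0.45487595 -0.27098333  0.064     ]
0.21001447683125224 [-7.42607224e-01  4.10113605e-01  1.44384146e+00 -4.44089210e-16
  1.28763759e+00  6.18174626e-01]
3.3516071304210455 [-7.42607224e-01  4.10113605e-01  1.44384146e+00 -4.44089210e-16
  1.28763759e+00 -2.52341803e+00]
-2.9315781767585407 [-7.42607224e-01  4.10113605e-01  1.44384146e+00 -4.44089210e-16
  1.28763759e+00 -2.52341803e+00]
[ 0.48071632 -0.28337638  0.064     ] 1.625
[[297.31863964   0.         255.28374076]
 [  0.         297.31863964 193.20695905]
 [  0.           0.           1.        ]] [[ 0.20673604 -0.97839615  0.0010851  -0.37643839]
 [-0.92547761 -0.19519426  0.32463888  0.35656603]
 [-0.31741362 -0.06811879 -0.94583742  0.48374434]
 [ 0.          0.          0.          1.        ]]
```

View pics/w.png

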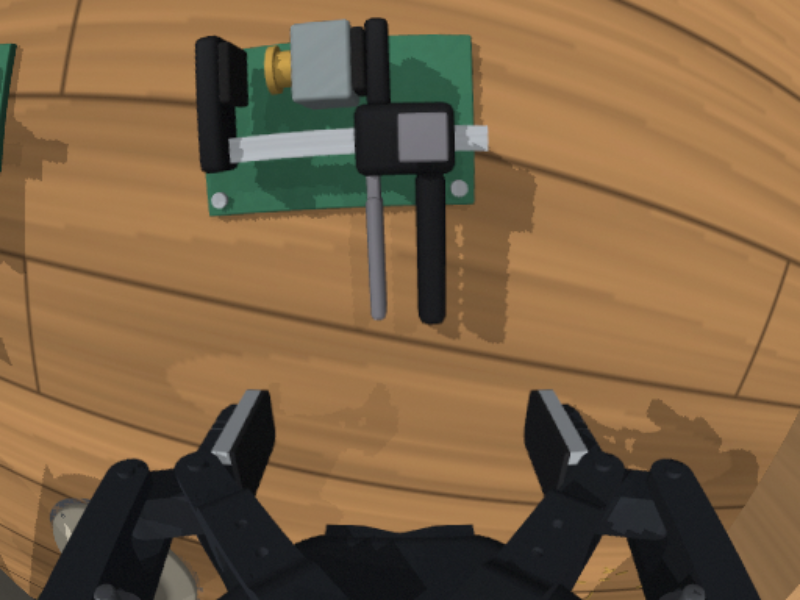

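View pics/z.png

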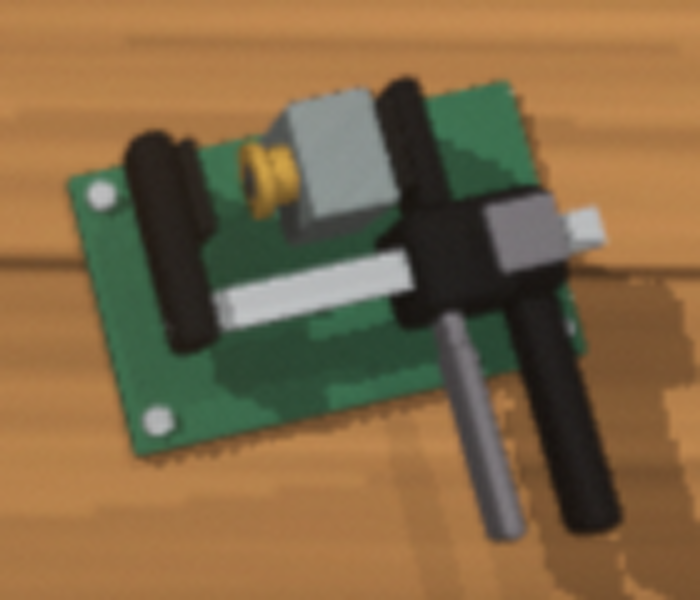

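The wrist view shows the clamp clearly: trigger (373,180)–(378,317), handle (430,175)–(432,320), tab centre (424,138), bush proud at (277,70). I'll cast these points to their heights.

```bash
cat >> h.py <<'E'
def fray(f,u,v,z):
    K=np.array(f["mtx"]);V=np.array(f["view"])
    n=cv2.fisheye.undistortPoints(np.array([[[u,v]]],float),K,np.zeros(4))[0,0]
    d=V[:3,:3].T@np.array([n[0],n[1],1]); c=-V[:3,:3].T@V[:3,3]
    return c+d*(z-c[2])/d[2]
E
python3 - <<'E'
from h import *
w=np.load("w.npy",allow_pickle=True).item(); s=1.5625
t=np.load("top.npy",allow_pickle=True).item()
F=lambda u,v,z: fray(w,u/s,v/s,z)[:2]
T=lambda u,v,z: ray(t,280+u/5,130+v/5,z)[:2]
tr=[F(367,200,.064),F(372,310,.064)]; ha=[F(444,200,.064),F(445,310,.064)]
for a,b in (tr,ha,(F(398,116,.082),F(402,162,.082)),(F(230,150,.06),F(355,142,.06))):
    d=b-a; print("dir",np.arctan2(-d[1],-d[0]), np.arctan2(-d[0],d[1]))
print("bar: dir2 of reversed", np.arctan2(-(F(230,150,.055)-F(355,142,.055))[0],(F(230,150,.055)-F(355,142,.055))[1]))
tab=F(424,138,.082); print("tab w/t",tab,T(527,232,.082))
psi=0.215; R=np.array([[np.cos(psi),-np.sin(psi)],[np.sin(psi),np.cos(psi)]])
L=lambda p:(R.T@(p-tab)*1000).round(1)
for n,p in dict(tr0=tr[0],tr1=tr[1],ha0=ha[0],ha1=ha[1],tip_t=F(378,319,.055),tip_h=F(432,323,.055),
  headL=F(357,135,.066),headR=F(454,138,.066),headTop=F(405,103,.066),headBot=F(405,173,.066),
  Ttr=T(485,490,.064),Tha=T(598,460,.064),Ttip_t=T(507,537,.06),Ttip_h=T(595,528,.06)).items(): print(n,L(p))
E
```

```text
dir 0.23599562832586965 1.8067919551207663
dir 0.2428414043522623 1.813637731147159
dir 0.29343564202426164 1.8642319688191582
dir 1.7911186094707912 -2.921270370913899
bar: dir2 of reversed 0.22032228267589435
tab w/t [ 0.56999941 -0.27831863] [ 0.56922597 -0.27982095]
tr0 [-36.6  33.1]
tr1 [-106.6   31.6]
ha0 [-36.8 -13. ]
ha1 [-106.9  -15. ]
tip_t [-116.2   28.4]
tip_h [-119.3   -7.5]
headL [ 2.6 38.2]
headR [  0.6 -18.5]
headTop [21.2 10.1]
headBot [-20.5  10.3]
Ttr [-95.5  34.1]
Tha [-92.9 -12.5]
Ttip_t [-115.    28.9]
Ttip_h [-118.6   -5.9]
```

```bash
cat >> h.py <<'E'
psi=0.232; R=np.array([[np.cos(psi),-np.sin(psi)],[np.sin(psi),np.cos(psi)]])
tab=np.array([.5697,-.2788])
def at(x,y,z): return [*(tab+R@np.array([x,y])),z]
def st(n=""):
    s=monitor.sense(); print(n,round(s["clock"],2),"gap",round(s["finger_gap"],3),"F",np.round(s["contact_force"],1),"grip",np.round(s["gripper_force"],1))
E
python3 - <<'E'
from h import *
env.reach(at(-82,1.5,0)[:0] or at(-.082,.0015,.14),q(psi)); st("above")
print(env.movel(at(-.082,.0015,.033),velocity=.12,guard=8)); st("down")
env.close_gripper(30); st("closed"); env.hold(.3); st()
w=grab("wrist"); cv2.imwrite("pics/c.png",cv2.resize(w["frame"][:,:,::-1],(800,600)))
E
```

```text
above 2.03 gap 0.999 F [-0.2  0.3 -0.7] grip 0.0
False
down 3.08 gap 1.001 F [-0.4 -0.1  0. ] grip 0.0
closed 3.63 gap 0.331 F [-0.2 -6.7  2.2] grip 32.7
 3.93 gap 0.33 F [ 0.  -6.2  1.6] grip 32.7
```

View pics/c.png

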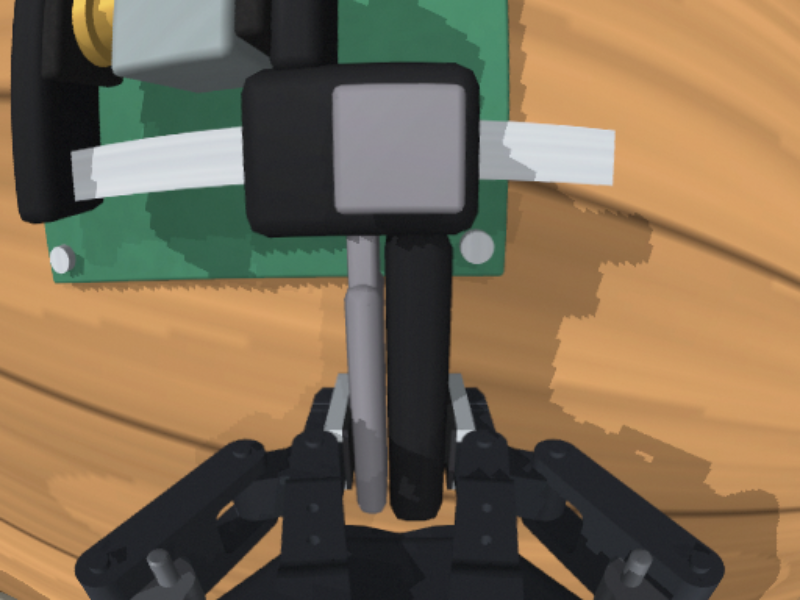

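The picture shows the trigger squeezed onto the handle between the pads (350–450, 410), and the moving jaw has moved towards the bush (95,30). I'll go on squeezing until the trigger stops short.

```bash
python3 - <<'E'
from h import *
for i in range(4):
    env.release(); env.hold(.4); st("open"); env.close_gripper(30); env.hold(.4); st("closed")
w=grab("wrist"); cv2.imwrite("pics/d.png",cv2.resize(w["frame"][:,:,::-1],(800,600)))
t=grab("top")["frame"][130:250,280:420]; cv2.imwrite("pics/e.png",cv2.resize(t[:,:,::-1],None,fx=5,fy=5,interpolation=2))
E
```

```text
open 4.97 gap 0.995 F [0.4 0.2 0.9] grip 0.0
closed 5.94 gap 0.33 F [ 0.7 -7.7  1.9] grip 32.6
open 6.93 gap 1.001 F [-0.7  0.1 -0.6] grip 0.0
closed 7.9 gap 0.332 F [ 0.5 -7.4  0.5] grip 32.8
open 8.89 gap 1.004 F [ 0.2  0.1 -0.1] grip 0.0
closed 9.85 gap 0.334 F [ 0.5 -7.7  1.1] grip 33.0
open 10.84 gap 1.005 F [-0.9 -0.3  0.3] grip 0.0
closed 11.8 gap 0.331 F [-0.2 -7.   1.3] grip 33.0
```

View pics/d.png

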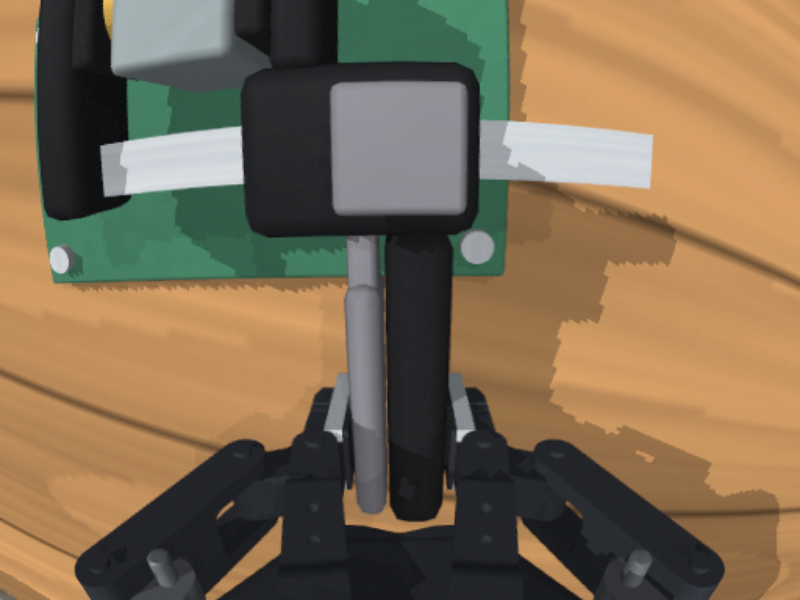

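The trigger still goes fully in, and the bar end has only moved from (615,157) to (652,160), about 10 mm more than after the first squeeze. I'll watch what happens on letting go.

```bash
python3 - <<'E'
from h import *
I=[]
def g():
    f=grab("wrist")["frame"][0:345:,0:440][:,:,::-1]
    b=f[90:115,305:440].mean(2).mean(0) if 0 else f[100]
    I.append(f); 
    row=f[100,308:].astype(int); m=np.where(row.min(1)>175)[0]; print("bar end col",308+m.max() if len(m) else None)
g(); env.release(); g(); env.hold(.4); g(); env.hold(.8); g(); env.close_gripper(30); g(); env.hold(.5); g(); st()
c=np.vstack([np.hstack([I[0],I[2]]),np.hstack([I[3],I[5]])])
cv2.imwrite("pics/f.png",cv2.resize(c,None,fx=.87,fy=.87,interpolation=3))
E
```

```text
bar end col 416
bar end col 419
bar end col 420
bar end col 420
bar end col 416
bar end col 416
 15.05 gap 0.328 F [-0.4 -7.3  1.6] grip 33.0
```

View pics/f.png

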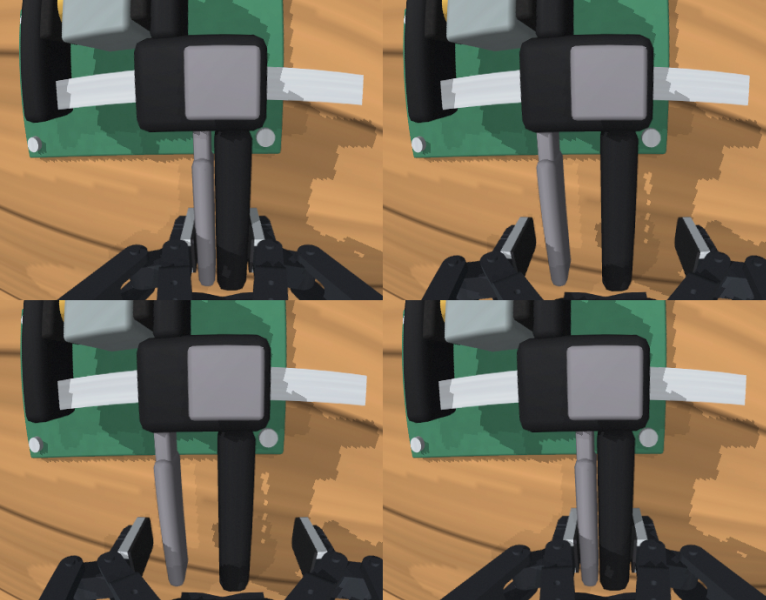

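```bash
python3 - <<'E'
from h import *
w=np.load("w.npy",allow_pickle=True).item(); s=1.5625
n=grab("wrist"); L=lambda p:(R.T@(p[:2]-tab)*1000).round(1)
for z in (.045,.05): print(L(fray(w,488/s,138/s,z)),"1st",L(fray(n,615/s,157/s,z)),"now",L(fray(n,652/s,160/s,z)), "left", L(fray(w,229/s,150/s,z)),L(fray(n,72/s,175/s,z)),L(fray(n,102/s,170/s,z)))
t=grab("top")["frame"][130:250,280:420]; cv2.imwrite("pics/g.png",cv2.resize(t[:,:,::-1],None,fx=5,fy=5,interpolation=2)); st()
E
```

```text
[  1.4 -42.4] 1st [  1.9 -63.4] now [  2.2 -76.8] left [  0.9 125.6] [  0.9 109.3] [ 1.  95.9]
[  1.3 -41.4] 1st [  1.8 -60.9] now [  2.2 -73.8] left [  0.8 123.7] [  0.9 105.2] [ 1.  92.3]
 15.15 gap 0.332 F [ 0.2 -7.2  2. ] grip 33.0
```

View pics/g.png

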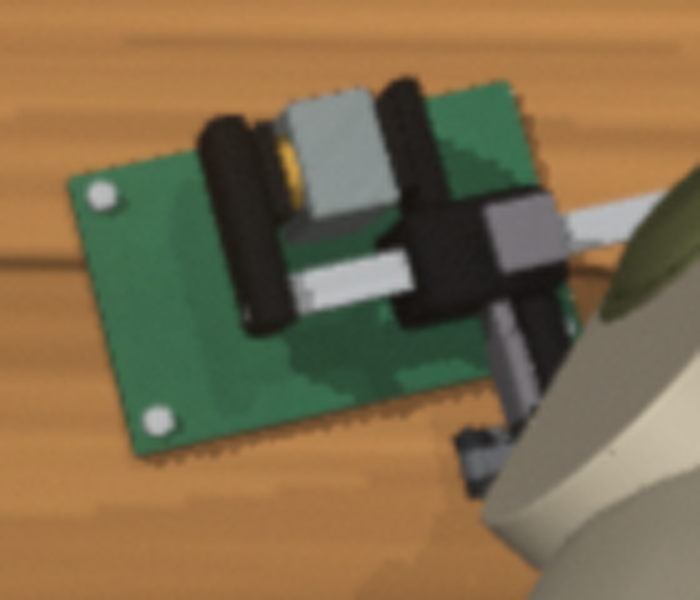

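Now the top crop shows the jaw pad (275,170) against the bush flange (290,170). The jaws look about as closed as the spare's, but measured travel is only about 32 mm. I'll look at the bush directly from above.

```bash
python3 - <<'E'
from h import *
env.release(); env.movel(at(-.082,.0015,.13),velocity=.2); env.movel(at(-.05,.06,.15),velocity=.2)
w=grab("wrist"); np.save("w2.npy",w,allow_pickle=True)
cv2.imwrite("pics/i.png",cv2.resize(w["frame"][:,:,::-1],(800,600),interpolation=2)); st()
E
```

```text
16.93 gap 0.999 F [-0.3  0.7  0.3] grip 0.0
```

View pics/i.png

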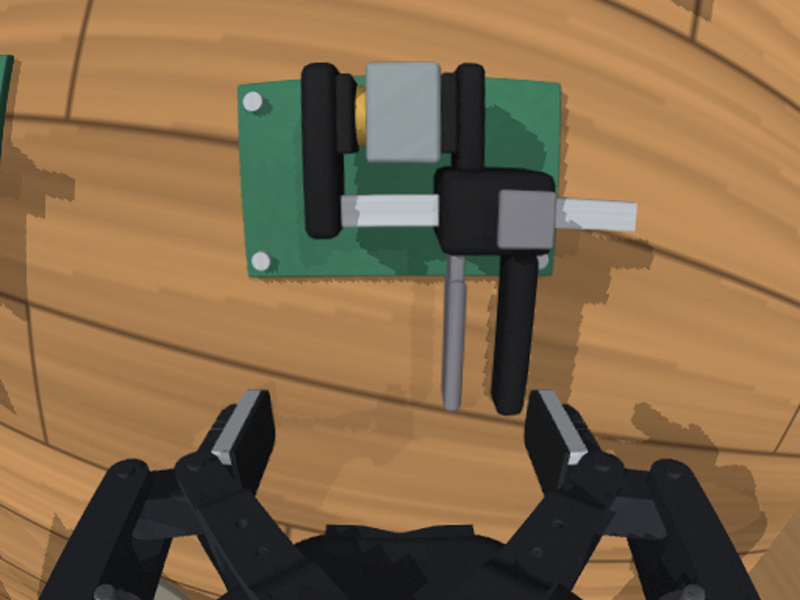

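The wrist view shows the pad (345,115), the flange as a thin sliver (361,115), and the block from column 367. I'll check it against the spare's closed jaw gap, at the same heights.

```bash
python3 - <<'E'
from h import *
t=np.load("top.npy",allow_pickle=True).item(); w=np.load("w2.npy",allow_pickle=True).item(); w0=np.load("w.npy",allow_pickle=True).item()
s=1.5625
T=lambda u,v,z: ray(t,280+u/5,130+v/5,z)[:2]
A=lambda u,v,z: ray(t,u/s,v/s,z)[:2]
F=lambda u,v,z: fray(w,u/s,v/s,z)[:2]
F0=lambda u,v,z: fray(w0,u/s,v/s,z)[:2]
for z in (.06,.075):
    L=lambda p:R.T@p*1000
    print(z,"ours now top",(L(T(225,125,z))-L(T(402,88,z)))[1],"ours now wrist",(L(F(320,72,z))-L(F(470,72,z)))[1],"ours start",(L(T(152,142,z))-L(T(402,88,z)))[1],(L(F0(209,45,z))-L(F0(376,25,z)))[1],"spare",(A(193,241,z)-A(249,243,z))[1]*1000)
im=t["frame"]; c=im[135:255,95:215]
n=grab("top"); d=n["frame"][130:250,280:420]
v=np.hstack([cv2.resize(x[:,:,::-1],(400,400),interpolation=2) for x in (c,n["frame"][130:250,290:410])])
cv2.imwrite("pics/j.png",v)
E
```

```text
0.06 ours now top 74.60381636906789 ours now wrist 73.20259033913396 ours start 105.3837429107266 105.17722288129914 spare 73.01832698811079
0.075 ours now top 73.02476031339222 ours now wrist 68.45232600583375 ours start 103.15320236317967 99.58659084692505 spare 71.4728292238211
```

View pics/j.png

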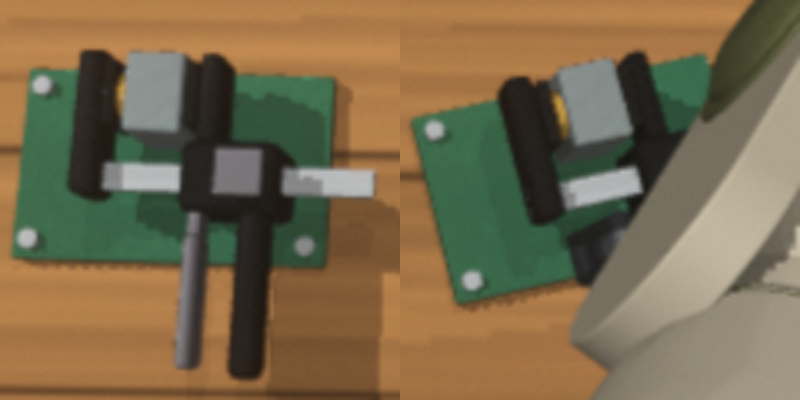

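The spare's jaw gap measures 71–73 mm and ours 73–75 mm (it started at 103–105 mm), with no further motion over several squeezes. So the bush is at its stop. Next I'll press the tab and check the bush once the jaw is open.

```bash
python3 - <<'E'
from h import *
env.movel(at(-.0,.0,.15),velocity=.2); env.close_gripper(30)
env.movel(at(0,0,.09),velocity=.15); st("near")
print(env.movel(at(0,0,.069),velocity=.02,guard=14)); st("pressed"); print(monitor.sense()["position"][2])
env.hold(1.4); st("held"); print(monitor.sense()["position"][2])
env.movel(at(0,0,.12),velocity=.15); env.release(); env.movel(at(-.05,.06,.15),velocity=.2)
w=grab("wrist"); cv2.imwrite("pics/k.png",cv2.resize(w["frame"][:,:,::-1],(800,600),interpolation=2)); st()
E
```

```text
near 18.83 gap 0.0 F [ 0.7 -0.  -0.9] grip 0.0
True
pressed 19.64 gap 0.001 F [-1.1  1.6  6.6] grip 3.3
0.07402341015274928
held 21.04 gap -0.001 F [-1.   0.7  6.1] grip 3.2
0.07406264079401982
 22.9 gap 1.001 F [-0.4 -0.4 -0. ] grip 0.0
```

View pics/k.png

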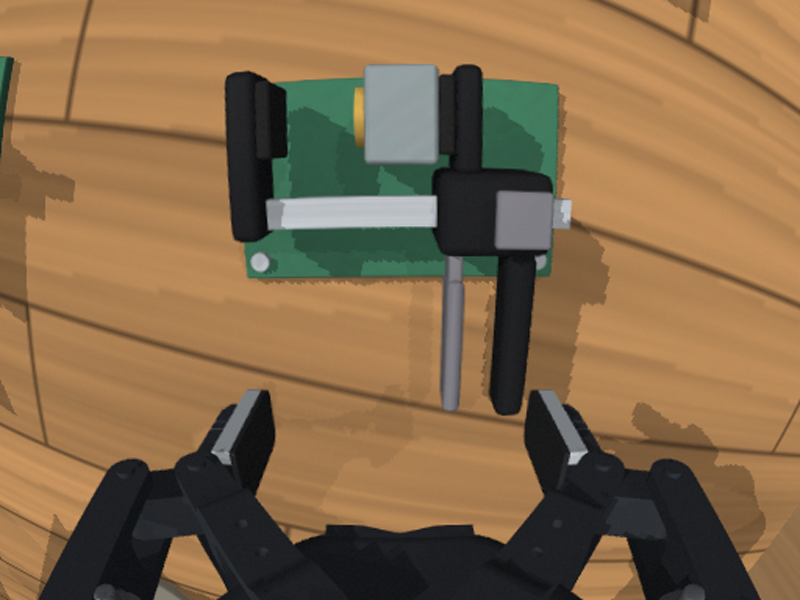

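The picture shows the jaw sprung open (240,155), with the bar end back from column 637 to 571, about 40 mm. Only the flange shows against the block (360,115), with no neck visible. The bush is home and the gripper is clear.

```bash
python3 -c "
from h import *
print(job.hand_in())"
```

```text
the job is handed in; nothing more can be done
None
```

I pressed the bush home with six trigger squeezes, pressed the release tab so the jaw sprung open, and handed the job in at about 23 s. The trigger never stopped short as the task describes, so "home" rests on the camera views: no further jaw travel, a jaw gap within 2 mm of the spare's, and only the flange showing.

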